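Hold the hidden spring bolt of the tamping press at its preload mark

TASK

The return spring of the little lever tamping press has lost its preload. Lift the sheet-metal dust hood off the press by its black knob and lay it gently, right way up, on free bench beside the press; then reach down into the gap behind the front bracket, grip the hidden hexagonal bolt head and turn it against the spring until the white pointer on the front is in line with the red marker, which stays where it is set. Finish while still holding the bolt head there so that it cannot turn back and I can tighten the brass nut at the front; leave the other things on the bench alone.

Things in the scene. Friction and masses are not known exactly. Their poses are not given: they have to be found in the camera images.
- press: tamping press fixed to the bench: grey base 175 x 160 mm, dark bracket, lever with wooden grip to the left. Origin on the bench under it; own x away from the robot, y left, z up; yaw within 0.3 rad. Base spans x -70..105, y -80..80 mm; lever at x -13..9, up to y = 161, z under 141 mm. Bench round world x 0.43, y -0.22 m is free. The spring shaft (arbor) runs along own x at y = -30, z = 135 mm
- hood: loose bent-sheet steel dust hood, 84 mm along own x, 73 mm wide, about 90 g; sits on the round tops of bracket and rear plate, covering the gap, its axes then as the press's. Origin: its centre at the level of its lower edges (149 mm up when seated; 0 when it lies right way up on the bench). Its flat top is 23 mm above the origin
- hood_knob (a point): middle of the black knob on the hood, 39 mm above the hood's origin: an upright cylinder 18 mm across, 20 mm tall (29 to 49 mm above the origin), on a thin 6 mm neck
- bolt_head (a point): steel hex bolt head on the rear end of the arbor, hidden in the gap: 20 mm across flats, 28 mm long along the shaft. Origin: its middle, at press x = 58, y = -30, z = 135 mm, 30 mm from bracket and rear plate. Its x axis is the shaft; its y axis is normal to two flats: a gripper pointing along its -z and closing along its y takes these
- arbor (a joint): turn of bolt head and pointer, rad, about the press's x: 0 when the pointer hangs straight down and two flats stand upright; positive is clockwise seen from the robot (pointer tip goes left, top of the head right). Starts at -0.3..-0.1, stops at -0.7 and 0.8. A spring of 0.3 N m/rad, slack at -0.2, less 0.035 N m of friction, turns it back when let go
- set_mark (a joint): angle at which the red marker is set on the same axis, with the same zero and sense, rad, 0.2 to 0.45: pointer and marker are in line when joint arbor equals it. The marker is stiff and must not be shifted
- pointer_tip (a point): tip of the white pointer on the front of the bracket, 52 mm below the shaft axis when hanging straight down, 8 mm in front of the bracket
- mark_tip (a point): tip of the red marker: lies on the same 52 mm circle as the pointer tip, so the two points meet when they are in line
- tamper: wooden-handled 58 mm tamper, 90 mm tall; a bystander, leave it alone. Origin: centre of its underside
- cupping_bowl_1: white bowl of dark coffee, 88 mm wide, 56 mm tall; a bystander, leave it alone. Origin: centre of its underside
- cupping_bowl_2: another white bowl of dark coffee, 88 mm wide, 57 mm tall; a bystander, leave it alone. Origin: centre of its underside
- dosing_cup: small steel cup, 60 mm wide, 48 mm tall; a bystander, leave it alone. Origin: centre of its underside
- gap_top (a point): middle of the gap at the height of its top, press x = 58, y = -30, z = 169 mm. The front bracket (press x 20..28 mm) and rear plate (x 88..94 mm) have round tops of 34 mm radius about the shaft axis; the 60 mm gap between them is open at both sides, at the top once the hood is off, and below the bolt head down to z = 50 mm

How it is judged:
By the outcome, as a careful person would: the job done as asked, in the order asked, and still so for the second after the job is handed in, while the arm keeps its last pose, push and grip.
It also fails if it takes over 51 s, if anything falls off the work surface, if the arm or the gripper's body presses on something with over 40 N, if the wrist force passes 120 N, or if a joint passes its speed limit or range.

ROBOT

A 6-joint arm with a two-finger parallel gripper is mounted at the origin on a cart in front of the work surface, level with it; the furniture and walls round the work are solid. World frame = base frame: x ahead of the robot, y to its left, z up, the work surface at z = 0. Lengths are in m, angles in degrees, forces in N, time in s.
With the tool pointing down it reaches from about 0.4 to 0.825 m from the base axis. Payload 7 kg.
Tool frame: the origin (TCP) lies on the centre line of the jaws, within the pads' length; the fingertips stand 8 mm ahead of it and the grasp point (between the pads) lies 11 mm behind it; z points along the fingers, y is the line along which they close (so a half turn about z gives the same grasp; the last joint's range is limited). The gripper opens to 88 mm and grips with 3 to 60 N. Pads are 19 mm wide; open, the fingers measure 130 mm over their backs; the gripper's body (78 mm by 193 mm) begins 47 mm behind the grasp point.
Start: joints at [82.454, 20.546, 0.682, 0, -70.136, -16.507], TCP at [0.275, 0.616, 0.235] pointing down, gripper open.
Joint ranges: [-176.03, 176.03], [-82.01, 121.73], [-58.28, 71.71], [-173.87, 95.51], [-174.79, -0.11], [-173.66, 173.66]. Speed limits (degrees/s): [136.94, 136.94, 172.46, 180, 180, 180].

INTERFACE

Orientations are given as [roll, pitch, yaw] about the fixed x, y, z axes, in that order (R = Rz(yaw) Ry(pitch) Rx(roll)).
In Python, from plant import r gives the robot as it stands.
- The arm moves only by the tool carry_out, never from a script. Its argument "targets" is a list of rows, each a list of 6 numbers: the shift along the tool's x, y, z scaled (see below), then the turn, a rotation vector about the tool's x, y, z scaled (see below). A call has 1 to 5 rows; each row shifts and turns the commanded pose from where the row before left it, along the tool's axes as they then stand; what a row does not reach is not made up. The controller multiplies each number of a shift by 0.5 m and each number of a turn by 60 degrees. A row lasts 1/8 s, in which the tool goes at most 62.5 mm and 10.7 degrees, less where a joint would pass 70% of its speed; a pose out of reach is approached as far as the arm can. A call with a number of a shift or a turn outside -1 to 1 is refused whole. A call with a gripper value outside its range is refused whole. "hand" is the opening, from 0 (shut) to 1 (fully open), set as the call begins (left out, the last holds). The fingers move at their own pace and stop on an object; "squeeze" is the grip in N (left out, the last holds). Time passes only in rows, so rows that do not move let the fingers close. It gives the time, the measured TCP pose, the force, the opening and the grip force at its end, in the units of the state.
- r.get_state(): the state, without advancing time (a new reading comes with each control period).
- r.capture(name): name is "scene" or "top"; returns the picture (480x640x3 uint8, red, green, blue); there is no depth.
- r.camera_info(name): a dict with "K" (3x3 intrinsics, pixels), "distortion" ([k1, k2, p1, p2, k3] as OpenCV has them; the pictures are not rectified), "eye" and "attitude" of the camera in the world. Camera axes: x right, y down, z forward; pixel columns grow to the right and rows downward; lengths in m; the calibration is good to about 2 mm. A picture is of the moment at which its call begins. camera_info takes no time and is no camera call.
- r.close_job(): hands the job in; it is judged then, once.
The state is a dict: "time_s": time; "joints": joint angles; "qd": joint speeds; "joint_torque": joint torques, N m; "tcp_pos": TCP position; "eef_rot": TCP orientation; "contact_force": force on the tool from outside, world axes, zero at the start; "moment": the same for the moment, N m; "gripper_width": finger opening in m; "gripper_force": force on a finger pad.
Only numpy, scipy, OpenCV 4.12 (cv2) and the standard library are available. Lean on these libraries where they do the work, as an engineer would, in place of code of your own. Each camera call takes 0.05 s, during which the arm holds its last target. There are 200 camera calls.

## Working session

There is one attempt and no reset: what is moved stays moved. The work goes in short steps, Python scripts to look and compute and a tool call to move; the robot and the scene stay as the last step left them, time stands still between calls to the robot, and variables do not carry over. Pictures are saved under pics/ and viewed, at most 10 in all, crops included, and the job is handed in when it is done.

Besides the shell and the picture viewer there is one more tool, called after ">>>" as name(argument=value, ...), one argument or row to a line, values as JSON. carry_out: Moves the arm, as the interface text tells. Its arguments: {"type":"object","properties":{"targets":{"type":"array","items":{"type":"array","items":{"type":"number","minimum":-1,"maximum":1}}},"hand":{"type":"number"},"squeeze":{"type":"number"}},"required":["targets"]}

```bash
mkdir -p pics
python3 - <<'E'
from plant import r
import cv2
for n in("scene","top"):
    cv2.imwrite(f"pics/{n}0.png",r.capture(n)[:,:,::-1]); print(r.camera_info(n))
print(r.get_state())
E
```

```text
{'K': array([[446.11119219,   0.        , 309.60217804],
       [  0.        , 446.11119219, 233.91437542],
       [  0.        ,   0.        ,   1.        ]]), 'distortion': array([-0.11103644,  0.        ,  0.        ,  0.        ,  0.        ]), 'eye': array([-0.02430559, -0.42679238,  0.88959358]), 'attitude': array([-134.641794  ,    0.46341232,  -52.76571935])}
{'K': array([[527.77617809,   0.        , 318.23261726],
       [  0.        , 527.77617809, 236.14213906],
       [  0.        ,   0.        ,   1.        ]]), 'distortion': array([-0.14054334,  0.        ,  0.        ,  0.        ,  0.        ]), 'eye': array([0.46167884, 0.05289767, 1.18746882]), 'attitude': array([-174.16283983,    0.65738064,  -90.26011578])}
{'time_s': 0.1, 'joints': array([ 8.24536220e+01,  2.05885670e+01,  6.39481667e-01, -1.74829426e-02,
       -7.01348970e+01, -1.65072482e+01]), 'qd': array([-0.00068466, -0.16398529,  0.15367646,  0.12194223,  0.03610649,
       -0.04134108]), 'joint_torque': array([-3.21370593e-03, -5.84165490e+01,  2.93751132e+01,  7.01560736e+00,
        1.01859873e-02, -5.71450028e-05]), 'tcp_pos': array([0.27497367, 0.61599874, 0.23370669]), 'eef_rot': array([ 1.79914809e+02, -8.10614098e-03, -2.40595731e+01]), 'contact_force': array([ 0.41239526, -0.35099014, -0.61579883]), 'moment': array([-0.00663634, -0.01984342, -0.01688664]), 'gripper_force': 0.0, 'gripper_width': 0.08761123376513569}
```

View pics/scene0.png

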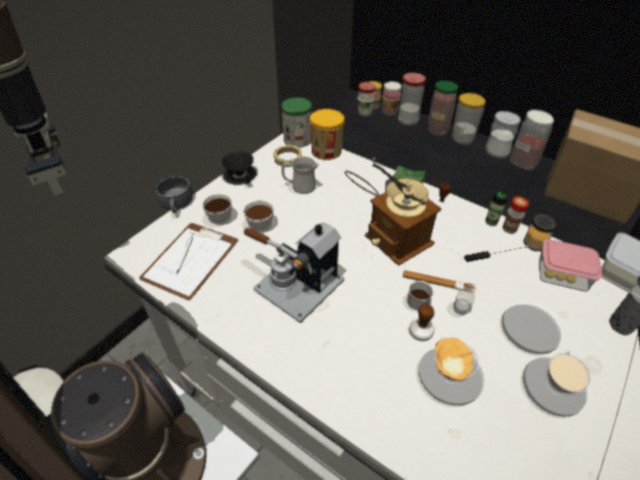

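View pics/top0.png

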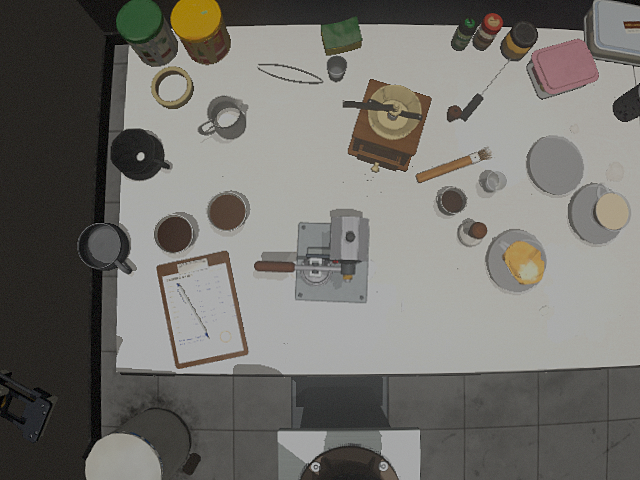

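The scene view shows the press base at about (300,285) and its knob at about (320,230). In the top view the base spans about (297..367, 222..302) and the knob is near (350,237). I'll zoom in on both.

Run:
```python
import cv2,numpy as np
a=cv2.imread("pics/scene0.png")[215:325,245:355];b=cv2.imread("pics/top0.png")[205:315,280:390]
f=lambda i:cv2.resize(i,(395,550),interpolation=cv2.INTER_CUBIC) if 0 else cv2.resize(i,(396,396),interpolation=cv2.INTER_CUBIC)
cv2.imwrite("pics/z0.png",np.hstack([f(a),f(b)]))
```

```text
(no output)
```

View pics/z0.png

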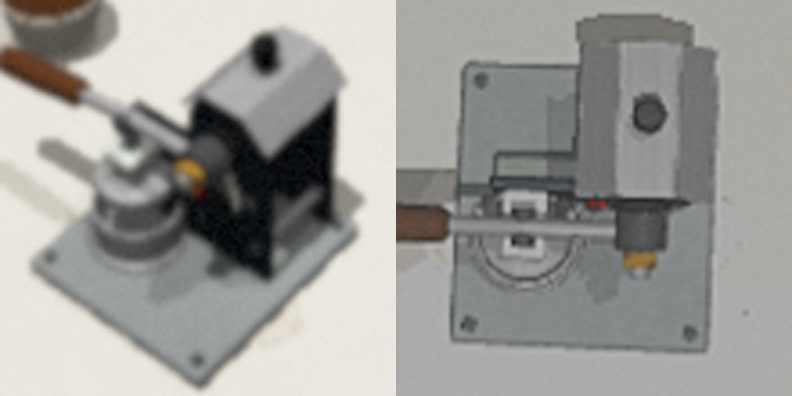

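```bash
cat > h.py <<'E'
import numpy as np, cv2
from plant import r
from scipy.spatial.transform import Rotation as R
from scipy.optimize import least_squares
CI={n:r.camera_info(n) for n in("scene","top")}
def proj(n,P):
    c=CI[n]; A=R.from_euler('xyz',c["attitude"],degrees=True).as_matrix()
    t=-A.T@c["eye"]
    return cv2.projectPoints(np.atleast_2d(P).astype(float),cv2.Rodrigues(A.T)[0],t,c["K"],c["distortion"])[0][:,0]
def W(p,X): # press -> world
    x,y,a=p[:3]; return (R.from_euler('z',a).apply(np.atleast_2d(X)))+[x,y,0]
def grip(T,q=None):
    """row sum (tool axes, scaled units) from the measured pose to target pos/R in the tool's frame"""
    s=r.get_state(); A=R.from_euler('xyz',s["eef_rot"],degrees=True)
    return A.inv().apply(T-s["tcp_pos"])/.5
E
python3 - <<'E'
from h import *
obs=[("scene",(-70,80),(253.9,288.3)),("scene",(-70,-80),(300.6,320.5)),("scene",(105,-80),(344.2,279.2)),
("top",(-70,80),(295.8,299.7)),("top",(-70,-80),(366.4,302.3)),("top",(105,80),(298.6,222.8))]
def res(p):
    e=[]
    for n,(x,y),uv in obs: e+=list(proj(n,W(p,[x/1e3,y/1e3,p[3]]))[0]-uv)
    return np.array(e+[(p[3]-.012)*200])
s=least_squares(res,[.45,.05,0,.012]); print(s.x,np.round(s.fun,1))
# hood/knob
ob2=[("scene",.188,(318.6,229.7)),("top",.198,(350.6,236.4))]
k=least_squares(lambda q:np.concatenate([proj(n,[q[0],q[1],z])[0]-uv for n,z,uv in ob2]),[.5,0])
print("knob",k.x,k.fun,"predicted",W(s.x,[.058,-.030,0]))
print("top hood corners pred",proj("top",W(s.x,[[x,y,.172] for x,y in((.016,-.012),(.016,-.048),(.1,-.012),(.1,-.048))])))
E
```

```text
[ 0.50713184  0.03434311 -0.04270441  0.00823331] [-1.9 -0.1 -0.2  1.7  0.6 -1.4 -0.4 -0.1  0.9  0.   0.1 -1.2 -0.8]
knob [0.56193794 0.00172612] [-0.50324233 -0.67528057  0.57147993  0.05810019] predicted [[0.56379821 0.00189435 0.        ]]
top hood corners pred [[340.35020542 258.19887088]
 [359.02417181 258.88499536]
 [341.81655903 215.01790851]
 [360.33540713 215.70120536]]
```

>>> carry_out(
  targets=[
    [0,0,-0.01,0,0,-0.12],
    [0,0,-0.01,0,0,-0.12],
    [0,0,-0.01,0,0,-0.12],
    [0,0,0,0,0,0],
  ],
  hand=0.6,
)

```text
time_s: 0.6
tcp_pos: [0.2751, 0.6164, 0.2495]
eef_rot: [180.0, 0.0, -2.5]
contact_force: [0.3, 0.3, -0.6]
gripper_width: 0.0551
gripper_force: 0.0
```

Run:
```python
from h import *
s=r.get_state(); print(s["tcp_pos"],s["eef_rot"],s["time_s"]); print(grip(np.array([.562,.002,.25])))
```

```text
[0.2750928  0.6163682  0.24949109] [ 1.79997284e+02  3.16332843e-03 -2.50214315e+00] 0.6
[ 6.26909900e-01  1.20251409e+00 -9.95439251e-04]
```

>>> carry_out(
  targets=[
    [0.052,0.1,0,0,0,0],
    [0.052,0.1,0,0,0,0],
    [0.052,0.1,0,0,0,0],
    [0.052,0.1,0,0,0,0],
    [0.052,0.1,0,0,0,0],
  ],
)

```text
time_s: 1.23
tcp_pos: [0.3946, 0.3592, 0.2493]
eef_rot: [180.0, 0.0, -2.6]
contact_force: [1.3, 0.3, 0.5]
gripper_width: 0.0524
gripper_force: 0.0
```

>>> carry_out(
  targets=[
    [0.052,0.1,0,0,0,0],
    [0.052,0.1,0,0,0,0],
    [0.052,0.1,0,0,0,0],
    [0.052,0.1,0,0,0,0],
    [0.052,0.1,0,0,0,0],
  ],
)

```text
time_s: 1.85
tcp_pos: [0.5138, 0.1039, 0.2494]
eef_rot: [-180.0, -0.0, -2.6]
contact_force: [1.2, 0.0, -0.2]
gripper_width: 0.0528
gripper_force: 0.0
```

>>> carry_out(
  targets=[
    [0.052,0.1,0,0,0,0],
    [0.052,0.1,0,0,0,0],
    [0,0,0,0,0,0],
    [0,0,0,0,0,0],
  ],
)

```text
time_s: 2.35
tcp_pos: [0.5608, 0.0033, 0.249]
eef_rot: [180.0, 0.1, -2.6]
contact_force: [0.2, -0.0, -0.3]
gripper_width: 0.0527
gripper_force: 0.0
```

Run:
```python
from h import *
s=r.get_state(); print(s["tcp_pos"],s["eef_rot"],s["time_s"]); print(grip(np.array([.562,.002,.184])))
a=r.capture("scene")[150:290,245:420][:,:,::-1];b=r.capture("top")[170:310,265:440][:,:,::-1]
f=lambda i:cv2.resize(i,None,fx=2.28,fy=2.28,interpolation=cv2.INTER_CUBIC)
cv2.imwrite("pics/z1.png",np.hstack([f(a),f(b)]))
```

```text
[0.56079196 0.00325257 0.248979  ] [ 1.79992999e+02  6.04250705e-02 -2.63727790e+00] 2.35
[0.00266584 0.00237544 0.12995556]
```

View pics/z1.png

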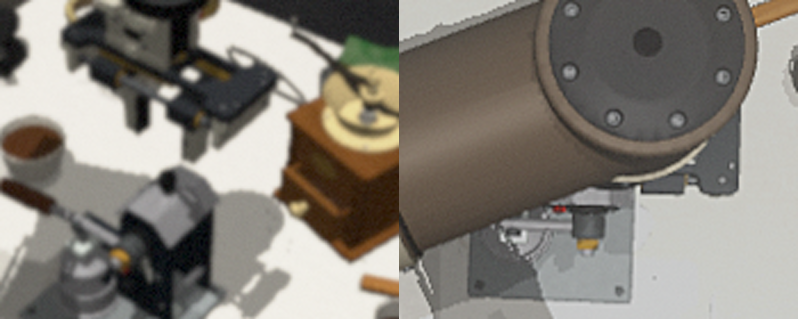

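The gripper hangs above the knob, at about (168,183) in the scene crop. In the top view the arm covers the hood. I'll descend and grip.

>>> carry_out(
  targets=[
    [0.003,0.003,0.04,0,0,0],
    [0,0,0.04,0,0,0],
    [0,0,0.03,0,0,0],
    [0,0,0.019,0,0,0],
    [0,0,0,0,0,0],
  ],
)

```text
time_s: 3.08
tcp_pos: [0.5623, 0.0023, 0.1846]
eef_rot: [180.0, 0.1, -2.4]
contact_force: [1.1, 0.6, -0.5]
gripper_width: 0.0524
gripper_force: 0.0
```

>>> carry_out(
  targets=[
    [0,0,0,0,0,0],
    [0,0,0,0,0,0],
    [0,0,0,0,0,0],
    [0,0,0,0,0,0],
    [0,0,0,0,0,0],
  ],
  hand=0,
  squeeze=20,
)

```text
time_s: 3.7
tcp_pos: [0.5627, 0.002, 0.1852]
eef_rot: [-180.0, -0.0, -2.5]
contact_force: [-0.8, 0.6, 1.5]
gripper_width: 0.0169
gripper_force: 20.0
```

>>> carry_out(
  targets=[
    [0,0,-0.01,0,0,0],
    [0,0,-0.03,0,0,0],
    [0,0,-0.05,0,0,0],
    [0,0,-0.06,0,0,0],
    [0,0,-0.05,0,0,0],
  ],
)

```text
time_s: 4.32
tcp_pos: [0.5628, 0.002, 0.2875]
eef_rot: [-180.0, -0.1, -2.4]
contact_force: [0.5, 0.4, -0.5]
gripper_width: 0.0172
gripper_force: 20.0
```

Run:
```python
from h import *
s=r.get_state(); print(s["tcp_pos"],s["gripper_width"],s["contact_force"]); print(grip(np.array([.43,-.22,.285])))
```

```text
[0.56283391 0.00196013 0.28750089] 0.017177534767704145 [ 0.51112188  0.39171739 -0.47326805]
[-0.24647086  0.45486486  0.00443671]
```

>>> carry_out(
  targets=[
    [-0.02,0.035,0,0,0,0],
    [-0.03,0.057,0,0,0,0],
    [-0.04,0.07,0,0,0,0],
    [-0.04,0.073,0,0,0,0],
    [-0.04,0.073,0,0,0,0],
  ],
)

```text
time_s: 4.95
tcp_pos: [0.4694, -0.1496, 0.285]
eef_rot: [-180.0, 0.0, -2.5]
contact_force: [1.5, -0.3, -1.1]
gripper_width: 0.0172
gripper_force: 20.0
```

>>> carry_out(
  targets=[
    [-0.04,0.07,0,0,0,0],
    [-0.025,0.05,0,0,0,0],
    [-0.011,0.027,0,0,0,0],
    [0,0,0,0,0,0],
  ],
)

```text
time_s: 5.45
tcp_pos: [0.4293, -0.2207, 0.285]
eef_rot: [-180.0, 0.0, -2.5]
contact_force: [0.3, 0.9, -1.3]
gripper_width: 0.017
gripper_force: 20.0
```

Run:
```python
from h import *
s=r.get_state(); print(s["tcp_pos"],s["gripper_width"],s["contact_force"]); print(grip(np.array([.43,-.22,.037])))
a=r.capture("scene")[100:400,200:500][:,:,::-1];b=r.capture("scene")[230:305,270:345][:,:,::-1]
f=lambda i:cv2.resize(i,(400,400),interpolation=cv2.INTER_CUBIC)
cv2.imwrite("pics/z2.png",np.hstack([f(a),f(b)]))
```

```text
[ 0.4293103  -0.22069496  0.28501897] 0.017046605079504007 [ 0.26626231  0.88082402 -1.25388068]
[ 0.00136808 -0.00138418  0.49603799]
```

View pics/z2.png

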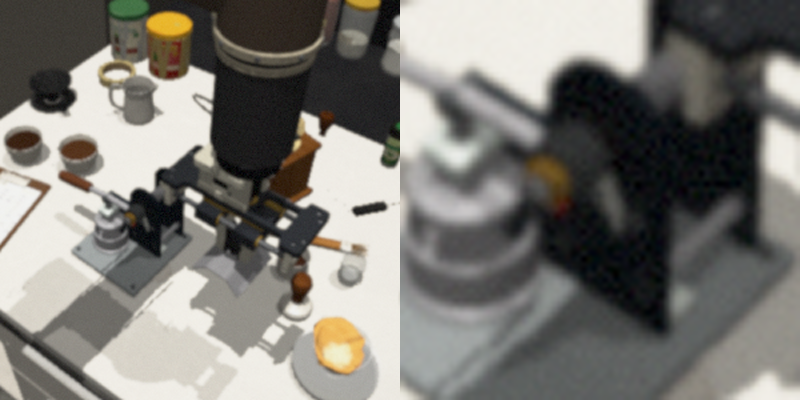

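The hood hangs level in the jaws, at about (235,265) in the left crop, and the bracket is uncovered. I'll lower it.

>>> carry_out(
  targets=[
    [0,0,0.05,0,0,0],
    [0,0,0.09,0,0,0],
    [0,0,0.1,0,0,0],
    [0,0,0.1,0,0,0],
    [0,0,0.07,0,0,0],
  ],
)

```text
time_s: 6.18
tcp_pos: [0.4296, -0.2191, 0.078]
eef_rot: [-180.0, 0.1, -2.4]
contact_force: [0.8, -0.1, -0.9]
gripper_width: 0.0174
gripper_force: 20.0
```

>>> carry_out(
  targets=[
    [0,0,0.04,0,0,0],
    [0,0,0.02,0,0,0],
    [0,0,0.01,0,0,0],
    [0,0,0.004,0,0,0],
    [0,0,0,0,0,0],
  ],
)

```text
time_s: 6.8
tcp_pos: [0.4304, -0.22, 0.0436]
eef_rot: [180.0, -0.1, -2.4]
contact_force: [-0.3, 0.0, -0.7]
gripper_width: 0.0172
gripper_force: 20.0
```

>>> carry_out(
  targets=[
    [0,0,0.004,0,0,0],
    [0,0,0.004,0,0,0],
    [0,0,0.004,0,0,0],
    [0,0,0,0,0,0],
  ],
)

```text
time_s: 7.3
tcp_pos: [0.4301, -0.22, 0.0371]
eef_rot: [180.0, -0.0, -2.4]
contact_force: [0.1, 0.2, 0.6]
gripper_width: 0.0174
gripper_force: 20.0
```

>>> carry_out(
  targets=[
    [0,0,0.002,0,0,0],
    [0,0,0,0,0,0],
    [0,0,0,0,0,0],
  ],
)

```text
time_s: 7.68
tcp_pos: [0.4302, -0.2198, 0.0365]
eef_rot: [-180.0, -0.0, -2.4]
contact_force: [-2.1, 5.0, 7.2]
gripper_width: 0.0169
gripper_force: 20.0
```

>>> carry_out(
  targets=[
    [0,0,0,0,0,0],
    [0,0,0,0,0,0],
    [0,0,0,0,0,0],
    [0,0,0,0,0,0],
  ],
  hand=0.5,
)

```text
time_s: 8.18
tcp_pos: [0.4299, -0.2201, 0.036]
eef_rot: [180.0, 0.0, -2.5]
contact_force: [-0.3, 0.1, 0.1]
gripper_width: 0.0431
gripper_force: 0.0
```

>>> carry_out(
  targets=[
    [0,0,-0.02,0,0,0],
    [0,0,-0.06,0,0,0],
    [0,0,-0.1,0,0,0],
    [0,0,-0.12,0,0,0],
    [0,0,-0.12,0,0,0],
  ],
)

```text
time_s: 8.8
tcp_pos: [0.4294, -0.22, 0.2489]
eef_rot: [180.0, -0.0, -2.4]
contact_force: [1.4, -0.0, 0.0]
gripper_width: 0.0437
gripper_force: 0.0
```

Run:
```python
from h import *
s=r.get_state(); print(s["tcp_pos"],s["gripper_width"])
a=r.capture("scene")[200:350,255:455][:,:,::-1];b=r.capture("scene")[230:305,280:355][:,:,::-1]
t=r.capture("top");cv2.imwrite("pics/top_full2.png",t[:,:,::-1])
cv2.imwrite("pics/z3.png",np.hstack([cv2.resize(a,(400,300),interpolation=cv2.INTER_CUBIC),cv2.resize(b,(300,300),interpolation=cv2.INTER_CUBIC)]))
```

```text
[ 0.42942373 -0.22001318  0.24886117] 0.04368007630954312
```

View pics/z3.png

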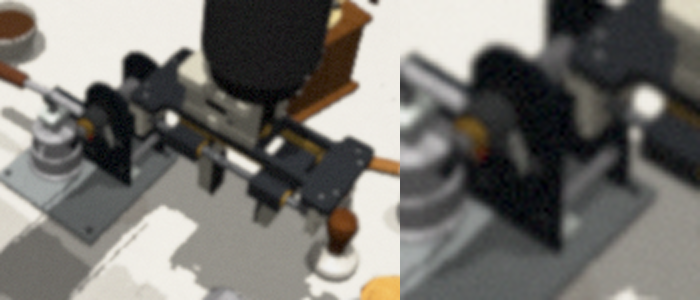

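The hood stands upright on the bench, at about (215,295) in the crop. The pointer is at about (520,155) and the red marker at about (485,155) in the right crop. I'll measure the angles while I move over the gap.

```bash
cat >> h.py <<'E'
P=np.array([.5060,.0343,-.0427])
def tip(a,rad=.052): return W(P,[.012,-.030+rad*np.sin(a),.135-rad*np.cos(a)])[0]
def marks(name="scene",n=6):
    im=np.mean([r.capture(name) for _ in range(n)],0)
    return im
E
python3 - <<'E'
from h import *
for n in("scene","top"):
    im=marks(n); np.save(f"{n}.npy",im)
    c=proj(n,tip(0))[0].astype(int)
    for a in(-.3,-.2,-.1,.2,.3,.45): print(n,a,proj(n,tip(a))[0].round(1),proj(n,tip(a,.03))[0].round(1))
    w=im[c[1]-22:c[1]+14,c[0]-22:c[0]+16]; R_,G,B=w[...,0],w[...,1],w[...,2]
    m=(R_-np.maximum(G,1.15*B)>18)&(G<1.25*B+8)
    ys,xs=np.nonzero(m)
    for y,x in zip(ys,xs): print((x+c[0]-22,y+c[1]-22),w[y,x].astype(int).tolist(),end=' ')
    print()
im=np.load("scene.npy")[250:290,285:330]
cv2.imwrite("pics/z4.png",cv2.resize(np.clip(im*1.7,0,255)[:,:,::-1].astype(np.uint8),None,fx=13,fy=13,interpolation=cv2.INTER_NEAREST))
print(grip(np.array([.562,.002,.25])))
E
```

```text
scene -0.3 [310.8 273.6] [308.6 266.4]
scene -0.2 [309.2 272.9] [307.7 266. ]
scene -0.1 [307.5 272. ] [306.7 265.5]
scene 0.2 [302.5 268.7] [303.7 263.6]
scene 0.3 [300.9 267.3] [302.8 262.8]
scene 0.45 [298.6 265.1] [301.4 261.4]
(np.int64(301), np.int64(267)) [54, 29, 18] (np.int64(299), np.int64(268)) [68, 38, 26] (np.int64(300), np.int64(268)) [68, 29, 20] (np.int64(301), np.int64(268)) [50, 22, 19] (np.int64(299), np.int64(269)) [56, 29, 25] (np.int64(300), np.int64(269)) [53, 20, 20] (np.int64(301), np.int64(269)) [37, 15, 15] 
top -0.3 [355.  263.7] [352.4 263.1]
top -0.2 [352.6 263.7] [351.  263.1]
top -0.1 [350.1 263.6] [349.6 263. ]
top 0.2 [342.7 263.3] [345.2 262.9]
top 0.3 [340.3 263.2] [343.8 262.8]
top 0.45 [336.9 263. ] [341.8 262.7]
(np.int64(333), np.int64(260)) [77, 53, 49] (np.int64(334), np.int64(260)) [107, 53, 51] (np.int64(335), np.int64(260)) [79, 54, 51] (np.int64(337), np.int64(260)) [88, 58, 55] (np.int64(333), np.int64(261)) [104, 48, 46] (np.int64(334), np.int64(261)) [145, 53, 50] (np.int64(335), np.int64(261)) [109, 52, 49] (np.int64(336), np.int64(261)) [121, 53, 49] (np.int64(337), np.int64(261)) [156, 52, 47] (np.int64(333), np.int64(262)) [88, 47, 46] (np.int64(334), np.int64(262)) [92, 53, 51] (np.int64(335), np.int64(262)) [86, 51, 49] (np.int64(336), np.int64(262)) [117, 48, 46] (np.int64(337), np.int64(262)) [163, 55, 51] 
[ 0.24493485 -0.45495741 -0.00873202]
```

View pics/z4.png

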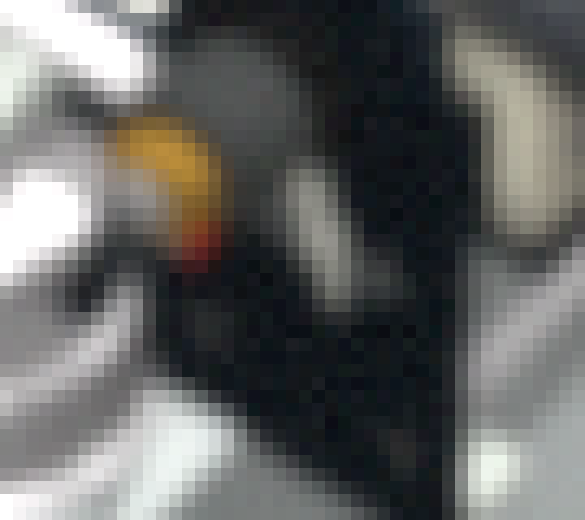

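Run:
```python
from h import *
im=np.load("top.npy")[245:275,325:365]
cv2.imwrite("pics/z5.png",cv2.resize(np.clip(im*1.3,0,255)[:,:,::-1].astype(np.uint8),None,fx=16,fy=16,interpolation=cv2.INTER_NEAREST))
for n in("scene","top"):
  for a in(.2,.3,.4,.45): print(n,a,[proj(n,tip(a,q))[0].round(1).tolist() for q in(.045,.052,.06,.068)])
  print("axis at bracket,x=12,-20",[proj(n,W(P,[x,-.03,.135]))[0].round(1).tolist() for x in(.02,.012,-.02)])
```

```text
scene 0.2 [[302.9, 267.1], [302.5, 268.7], [302.1, 270.5], [301.6, 272.3]]
scene 0.3 [[301.5, 265.9], [300.9, 267.3], [300.2, 268.9], [299.5, 270.6]]
scene 0.4 [[300.1, 264.6], [299.3, 265.9], [298.4, 267.3], [297.5, 268.7]]
scene 0.45 [[299.5, 263.9], [298.6, 265.1], [297.5, 266.4], [296.5, 267.7]]
axis at bracket,x=12,-20 [[307.7, 254.3], [305.5, 256.3], [296.4, 264.4]]
top 0.2 [[343.5, 263.2], [342.7, 263.3], [341.8, 263.5], [340.9, 263.6]]
top 0.3 [[341.4, 263.1], [340.3, 263.2], [339.1, 263.3], [337.9, 263.5]]
top 0.4 [[339.4, 263.0], [338.0, 263.1], [336.4, 263.2], [334.9, 263.3]]
top 0.45 [[338.4, 262.9], [336.9, 263.0], [335.1, 263.1], [333.4, 263.2]]
axis at bracket,x=12,-20 [[348.9, 258.2], [348.8, 262.2], [348.2, 278.3]]
```

View pics/z5.png

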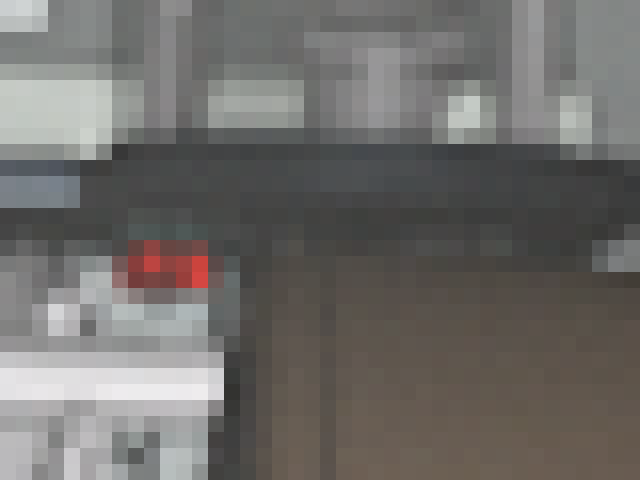

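The top view shows the red marker at columns 333–338, row 261, partly under the grey collar. Gripping the head will give me a known pointer angle to calibrate against. I'm moving above the gap now.

>>> carry_out(
  targets=[
    [0.015,-0.03,-0.01,0,0,0],
    [0.035,-0.065,0,0,0,0],
    [0.045,-0.085,0,0,0,0],
    [0.05,-0.09,0,0,0,0],
    [0.05,-0.09,0,0,0,0],
  ],
)

```text
time_s: 10.18
tcp_pos: [0.5361, -0.042, 0.2516]
eef_rot: [-180.0, -0.1, -2.4]
contact_force: [-0.3, -1.0, -0.5]
gripper_width: 0.044
gripper_force: 0.0
```

>>> carry_out(
  targets=[
    [0.03,-0.06,0,0,0,0],
    [0.02,-0.035,0,0,0,0],
    [0,0,0,-0.0955,0,0],
    [0,0,0,-0.0955,0,0],
    [0,0,0,0,0,0],
  ],
)

```text
time_s: 10.8
tcp_pos: [0.5618, 0.0031, 0.2504]
eef_rot: [168.5, 0.1, -2.3]
contact_force: [0.2, -0.2, -0.6]
gripper_width: 0.0437
gripper_force: 0.0
```

```bash
cat >> h.py <<'E'
def togrip(a,back=0):
    c=W(P,[.058,-.030,.135])[0]; d=R.from_euler('z',P[2]).apply([0,np.sin(a),-np.cos(a)])
    return grip(c+d*(.011-back))
E
python3 - <<'E'
from h import *
s=r.get_state(); print(s["tcp_pos"],s["eef_rot"],s["time_s"]); print(togrip(-.2,.1),togrip(-.2))
for n in("scene","top"):
  print(n,proj(n,W(P,[[.028,-.064,.135],[.028,-.064,.05],[.02,-.064,.135],[.02,-.064,.06],[.02,-.03,.169],[.02,.004,.135]])).round(1).tolist())
im=np.load("scene.npy").astype(int); print(im[264:284:6,314:326].sum(2)//3)
im=np.load("top.npy").astype(int); print(im[250:262:2,358:370].sum(2)//3); print(im[250:262:2,326:336].sum(2)//3)
E
```

```text
[0.56178969 0.00314603 0.25042351] [ 1.68455161e+02  7.91278111e-02 -2.32054178e+00] 10.8
[ 0.0020127  -0.04346865  0.04867769] [ 0.00219603 -0.04376782  0.24867738]
scene [[321.5, 259.2], [321.1, 282.9], [319.3, 261.3], [319.0, 282.2], [307.6, 244.0], [296.6, 247.5]]
top [[366.0, 254.8], [362.9, 257.5], [365.9, 258.8], [363.2, 260.9], [349.7, 257.2], [331.9, 257.6]]
[[ 10  10  13  10  15  13  10  22  50  79  93  95]
 [ 33  26  13  13  13  13  30  49  60  59  51  44]
 [ 13  12  15  11  14  18  42  71  91 100  99  93]
 [ 17  14  17  13  16  22  50  76  85  80  78  79]]
[[112  94 102 107 101 101 102 100 100  92 101 133]
 [111 110 142 132  92 101 101 101 101  90  99 131]
 [ 54  56  73  92  78  89  91  95 102  94 106 131]
 [ 51  50  50  49  48  46  43  74 104  92 103 130]
 [ 47  47  47  48  47  43  46  77 103  91 110 138]
 [ 47  47  44  48  64  84  94 108 102  91 112 146]]
[[153 151 151 150 152 146 114 111  94 104]
 [150 150 151 151 153 148 117 110  94 102]
 [109 107 107 116 136  99  43  50  52  51]
 [ 97 100  99  93  57  56  55  56  57  56]
 [ 51  52  51  54  54  54  55  60  59  57]
 [ 77  69  58  71  68  63  57  59  70  61]]
```

>>> carry_out(
  targets=[
    [0.002,-0.0435,0,0,0,0],
    [0,0,0.05,0,0,0],
    [0,0,0.06,0,0,0],
    [0,0,0.05,0,0,0],
    [0,0,0.04,0,0,0],
  ],
)

```text
time_s: 11.42
tcp_pos: [0.5632, 0.0035, 0.1479]
eef_rot: [168.6, -0.0, -2.5]
contact_force: [0.2, 0.0, -0.3]
gripper_width: 0.0438
gripper_force: 0.0
```

>>> carry_out(
  targets=[
    [0,0,0.03,0,0,0],
    [0,0,0.018,0,0,0],
    [0,0,0,0,0,0],
    [0,0,0,0,0,0],
  ],
)

```text
time_s: 11.92
tcp_pos: [0.5635, -0.0011, 0.1259]
eef_rot: [168.6, -0.1, -2.4]
contact_force: [-0.3, 0.5, -0.1]
gripper_width: 0.0437
gripper_force: 0.0
```

Run:
```python
from h import *
s=r.get_state(); print(s["tcp_pos"],s["eef_rot"],s["contact_force"]); print(togrip(-.2))
```

```text
[ 0.56347595 -0.00106028  0.12585004] [ 1.68566933e+02 -6.07374863e-02 -2.44390581e+00] [-0.28629942  0.51216499 -0.12119244]
[-0.00186936 -0.00199727  0.00292163]
```

>>> carry_out(
  targets=[
    [-0.001,-0.002,0.002,0,0,0],
    [0,0,0,0,0,0],
    [0,0,0,0,0,0],
    [0,0,0,0,0,0],
    [0,0,0,0,0,0],
  ],
  hand=0,
  squeeze=15,
)

```text
time_s: 12.55
tcp_pos: [0.5628, 0.0008, 0.1241]
eef_rot: [168.7, -0.1, -2.4]
contact_force: [-3.1, 7.8, 0.7]
gripper_width: 0.0197
gripper_force: 15.0
```

Run:
```python
from h import *
s=r.get_state(); print(s["tcp_pos"],s["eef_rot"],s["contact_force"],s["moment"],s["gripper_width"])
```

```text
[0.56275183 0.00084392 0.12409075] [ 1.68651638e+02 -5.52840456e-02 -2.42193266e+00] [-3.13473557  7.77963228  0.67827752] [ 3.07433946  0.83196351 -0.16319507] 0.01969082214159505
```

>>> carry_out(
  targets=[
    [0,-0.002,0,0,0,0],
    [0,0,0,0,0,0],
    [0,0,0,0,0,0],
    [0,0,0,0,0,0],
  ],
  squeeze=50,
)

```text
time_s: 13.05
tcp_pos: [0.5627, 0.0008, 0.1241]
eef_rot: [168.6, -0.0, -2.4]
contact_force: [-2.6, 5.3, 3.6]
gripper_width: 0.0197
gripper_force: 49.9
```

```bash
cat >> h.py <<'E'
def ang():
    e=R.from_euler('xyz',r.get_state()["eef_rot"],degrees=True); z=R.from_euler('z',-P[2]).apply(e.apply([0,0,1]))
    return np.arctan2(z[1],-z[2])
E
python3 - <<'E'
from h import *
s=r.get_state(); print(s["tcp_pos"],s["contact_force"],s["moment"],ang())
for n in("scene","top"): np.save(n+"_a.npy",marks(n))
s=r.get_state(); print(s["tcp_pos"],s["contact_force"],ang(),s["time_s"])
E
```

```text
[0.56273347 0.0008427  0.12405885] [-2.55880784  5.30535597  3.63953584] [ 2.1936285   0.85125982 -0.12358253] -0.19933924211779366
[0.56275457 0.00084901 0.12407936] [-2.21161925  5.57927727  3.45913232] -0.19932464210920733 13.65
```

>>> carry_out(
  targets=[
    [0,-0.0022,0,0.0955,0,0],
    [0,-0.0022,0,0.0955,0,0],
    [0,-0.0022,0,0.0955,0,0],
    [0,0,0,0,0,0],
    [0,0,0,0,0,0],
  ],
)

```text
time_s: 14.28
tcp_pos: [0.5629, 0.0041, 0.1239]
eef_rot: [-174.3, -0.0, -2.5]
contact_force: [-1.5, 6.2, 4.1]
gripper_width: 0.0194
gripper_force: 49.9
```

>>> carry_out(
  targets=[
    [0,-0.0022,0,0.0955,0,0],
    [0,-0.0022,0,0.0955,0,0],
    [0,0,0,0,0,0],
    [0,0,0,0,0,0],
    [0,0,0,0,0,0],
  ],
)

```text
time_s: 14.9
tcp_pos: [0.5629, 0.0063, 0.1243]
eef_rot: [-162.9, 0.0, -2.5]
contact_force: [-0.3, 5.5, 5.5]
gripper_width: 0.0191
gripper_force: 49.9
```

Run:
```python
from h import *
s=r.get_state(); print(s["tcp_pos"],s["contact_force"],s["moment"],ang(),s["gripper_width"])
for n in("scene","top"): np.save(n+"_b.npy",marks(n))
g=lambda f,y,x,k:cv2.resize(np.clip(np.load(f)[y:y+30,x:x+40]*1.6,0,255)[:,:,::-1].astype(np.uint8),(400,300),interpolation=cv2.INTER_NEAREST)
cv2.imwrite("pics/z6.png",np.vstack([np.hstack([g("scene_a.npy",252,285,0),g("top_a.npy",245,325,0)]),np.hstack([g("scene_b.npy",252,285,0),g("top_b.npy",245,325,0)])]))
```

```text
[0.56293814 0.00632895 0.1242583 ] [-0.27784264  5.45046898  5.51347243] [1.5391565  0.10204778 0.16394981] 0.29847937021209753 0.019057239334309885
```

View pics/z6.png

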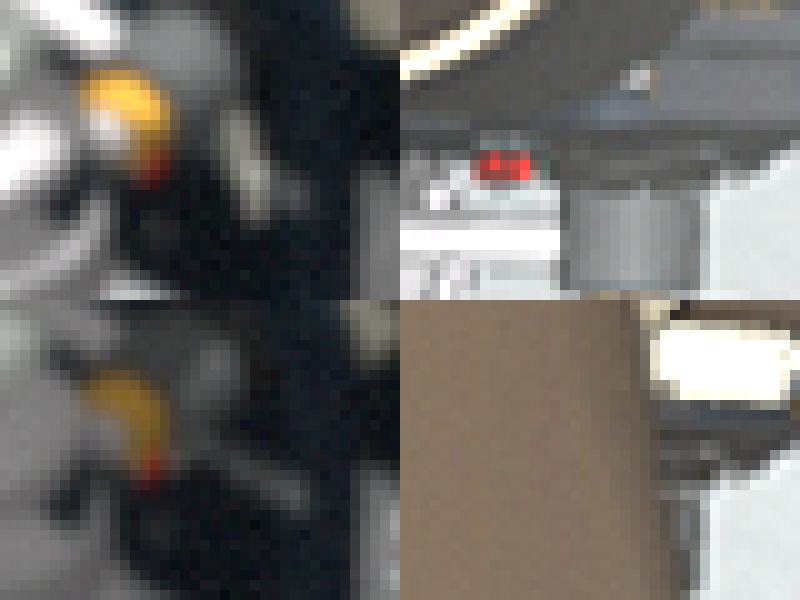

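Run:
```python
from h import *
np.set_printoptions(linewidth=220)
for f in "ab":
    im=np.load(f"scene_{f}.npy"); print(f,"lum: rows 256.., cols 294..319"); print(im[256:278,294:320].mean(2).astype(int))
    print((im[262:273,296:306,0]-im[262:273,296:306,1:].max(2)).astype(int))
for a in (-.7,-.6,-.4,-.2,0,.2,.3,.4): print(a,[proj("scene",tip(a,q))[0].round(1).tolist() for q in(.018,.035,.052)])
```

```text
a lum: rows 256.., cols 294..319
[[142 139 118  94  85  85  88  87  87  87  84  79  74  58  39  24  22  16  16  17  15  18  17  18  20  23]
 [102 101  85  76  78  83  85  87  86  83  83  78  74  64  47  29  18  15  17  18  16  17  14  17  18  21]
 [ 66  69  67  68  71  76  80  83  85  82  78  76  71  64  49  32  18  13  15  16  18  18  18  17  18  13]
 [ 66  78  82  85  82  75  72  76  77  77  72  70  65  59  49  34  19  11  14  15  18  17  17  15  18  18]
 [ 87 103 111 113 106  91  75  68  68  70  68  62  59  53  44  30  19  11  14  15  16  15  18  17  11  15]
 [100 116 122 124 123 111  91  72  62  61  59  56  51  46  41  27  17   8  16  16  18  22  18  16  16  19]
 [109 120 122 122 122 119 105  81  61  56  53  49  44  47  48  38  23  14  13  17  14  18  19  18  20  17]
 [122 135 128 115 110 109 102  80  58  48  46  41  42  56  64  56  36  18  15  18  16  18  20  18  14  12]
 [125 141 134 113  96  87  83  69  54  41  39  38  45  65  77  70  46  24  16  16  17  20  21  16  15  12]
 [108 125 126 107  83  68  61  55  45  37  37  36  47  67  82  79  56  29  19  15  19  19  21  17  16  1
[... 3557 characters left out ...]
 1  0 -3]
 [ 3  7 13 16 16 12  6  0  0 -1]
 [ 2  6 13 19 22 13  5  0 -1 -2]
 [ 3  7 14 25 32 21  5  0 -1 -2]
 [ 3  7 14 30 40 21  7  0  0 -4]
 [ 0  5 13 25 33 17  3 -1 -2 -2]
 [-3 -3  7 16 19  4 -3 -4 -2 -3]
 [-4 -2  1  3  1 -4 -4 -5 -5 -3]
 [-2 -4 -5 -2 -5 -2 -5 -5 -4 -4]]
-0.7 [[309.5, 262.7], [313.1, 268.6], [316.8, 274.6]]
-0.6 [[309.0, 262.7], [312.2, 268.7], [315.4, 274.6]]
-0.4 [[307.9, 262.5], [310.2, 268.3], [312.4, 274.1]]
-0.2 [[306.8, 262.1], [308.0, 267.6], [309.2, 272.9]]
0 [[305.6, 261.5], [305.7, 266.3], [305.8, 271.1]]
0.2 [[304.4, 260.7], [303.5, 264.7], [302.5, 268.7]]
0.3 [[303.9, 260.2], [302.4, 263.8], [300.9, 267.3]]
0.4 [[303.3, 259.7], [301.3, 262.8], [299.3, 265.9]]
```

>>> carry_out(
  targets=[
    [0,-0.0018,0,0.078,0,0],
    [0,0,0,0,0,0],
    [0,0,0,0,0,0],
    [0,0,0,0,0,0],
  ],
)

```text
time_s: 16.0
tcp_pos: [0.5629, 0.0072, 0.1246]
eef_rot: [-158.2, 0.0, -2.5]
contact_force: [0.6, 5.8, 5.7]
gripper_width: 0.0192
gripper_force: 49.9
```

Run:
```python
from h import *
np.set_printoptions(linewidth=220)
s=r.get_state(); print(s["tcp_pos"],s["contact_force"],ang(),s["gripper_width"])
np.save("scene_c.npy",marks("scene",8)); 
b=np.load("scene_b.npy");im=np.load("scene_c.npy"); print(im[257:275,294:310].mean(2).astype(int)); print((im-b)[257:275,294:310].mean(2).astype(int))
x=lambda i:(i[264:273,296:306,0]-i[264:273,296:306,1:].max(2)).astype(int)
print(x(im))
t=np.load("top_a.npy")[257:266,328:344]; print((t[...,0]-t[...,1]).astype(int)); print(t[...,1].astype(int))
```

```text
[0.56294527 0.00722708 0.12456399] [0.56482327 5.77818739 5.67947082] 0.3801157854879885 0.019210445791627596
[[55 50 42 37 36 36 40 37 36 36 36 36 36 31 23 13]
 [41 41 38 37 35 35 36 38 36 37 36 35 35 34 26 19]
 [38 44 46 43 42 39 36 35 35 34 36 35 33 31 28 19]
 [48 54 55 55 50 45 38 36 33 35 34 33 33 32 26 21]
 [59 63 65 62 57 52 46 38 34 32 31 33 32 29 26 19]
 [69 70 69 63 59 58 52 41 33 32 32 31 28 28 24 18]
 [76 81 76 65 60 57 54 45 36 30 29 29 27 22 18 17]
 [79 86 82 71 59 54 51 44 36 31 31 30 26 19 17 13]
 [72 80 80 72 60 52 46 43 34 31 31 32 29 21 18 14]
 [60 69 70 66 56 48 43 38 31 28 28 33 34 30 26 21]
 [48 54 59 58 52 48 43 35 25 20 24 29 34 33 35 30]
 [34 41 42 45 49 43 37 27 19 15 17 22 27 30 36 37]
 [30 32 31 31 38 37 29 22 14 14 14 15 17 26 35 40]
 [36 33 25 22 26 28 21 17 14 13 12 13 15 18 25 30]
 [43 42 30 16 16 19 13 14 15 14 14 11 13 14 17 20]
 [49 46 31 18 12 16 15 12 13 13 13 11 12 10 16 14]
 [52 47 32 18 18 21 24 17 15 13 15 14 15 13 13 12]
 [57 49 31 21 15 19 23 25 19 15 14 11 13 12 13 11]]
[[  0   0   0   0   2   0   1  -1  -1   0  -4 -16 -20 -21 -18 -10]
 [  
[... 1941 characters left out ...]
 -6  -5  -4  -4  -1   0  -1]
 [  0   1   0   0  -5  -3  -5  -4  -4  -4  -4  -3  -3   0  -1  -1]]
[[ 58  62  62  57  48  48  49  48  47  49  51  53  52  52  55  59]
 [ 47  47  47  47  51  66  63  61  70  60  57  51  49  51  51  51]
 [ 42  45  44  45  57  80  77  72  83  74  63  59  52  50  55  55]
 [ 48  67  62  60  48  43  46  48  50  61  54  55  57  53  61  62]
 [ 71  91 105 112  65  39  46  47  47  49  57  63  47  54  55  57]
 [ 79  90 136 142  87  42  45  47  43  61  91  76  47  52  54  54]
 [120 118 143 134 125  97  77  79  92 114 129 111  96  56  57  62]
 [168 147 107 126 148 145 125 125 142 147 146 150 140  62  74  80]
 [153 135  81 122 132 132 134 141 136 134 134 138 130  55  75  83]]
```

>>> carry_out(
  targets=[
    [0,-0.0006,0,0.024,0,0],
    [0,0,0,0,0,0],
    [0,0,0,0,0,0],
    [0,0,0,0,0,0],
    [0,0,0,0,0,0],
  ],
  squeeze=55,
)

```text
time_s: 17.02
tcp_pos: [0.563, 0.0075, 0.1247]
eef_rot: [-156.8, 0.0, -2.5]
contact_force: [-0.1, 6.0, 6.3]
gripper_width: 0.0195
gripper_force: 54.9
```

Run:
```python
from h import *
s=r.get_state(); print(s["contact_force"],ang(),s["gripper_width"])
sc=r.capture("scene"); tp=r.capture("top")
g=lambda i:cv2.resize(i[:,:,::-1],(400,300),interpolation=cv2.INTER_CUBIC)
c=cv2.resize(np.clip(np.load("scene_c.npy")[252:282,285:325]*1.6,0,255).astype(np.uint8)[:,:,::-1],(400,300))
d=cv2.resize(np.clip(sc[252:282,285:325]*1.6,0,255).astype(np.uint8)[:,:,::-1],(400,300))
cv2.imwrite("pics/z7.png",np.vstack([np.hstack([g(sc[200:350,255:455]),g(tp[180:330,300:500])]),np.hstack([c,d])]))
# joint fit of the marker: thin bar centred at radius rm, plane xm; observed centroid in both views
q=np.load("scene_c.npy"); a=np.load("scene_a.npy")
def pt(a,rad,x): return W([P[0],P[1]+.001,P[2]],[x,-.03+rad*np.sin(a),.135-rad*np.cos(a)])[0]
off=np.array([1.6,.9])
for x in(.013,.0155,.018):
  f=least_squares(lambda v:np.r_[proj("scene",pt(v[0],v[1],x))[0]+off-[299.8,268.8],(proj("top",pt(v[0],v[2],x))[0]-[335.,0])[0],(v[2]-.061)*1e3/4],[.4,.062,.061]); print(x,f.x,f.fun)
```

```text
[-0.05681533  6.02165089  6.31244085] 0.4053777055445853 0.01947987972769303
0.013 [0.40106241 0.06475821 0.06244035] [-0.40259511 -0.26062517  0.46241744  0.36008779]
0.0155 [0.40627289 0.06912369 0.06225813] [-0.3226389  -0.21372577  0.39936814  0.31453293]
0.018 [0.4113323  0.07351343 0.06208302] [-0.25595661 -0.17334659  0.3400725   0.27075383]
```

View pics/z7.png

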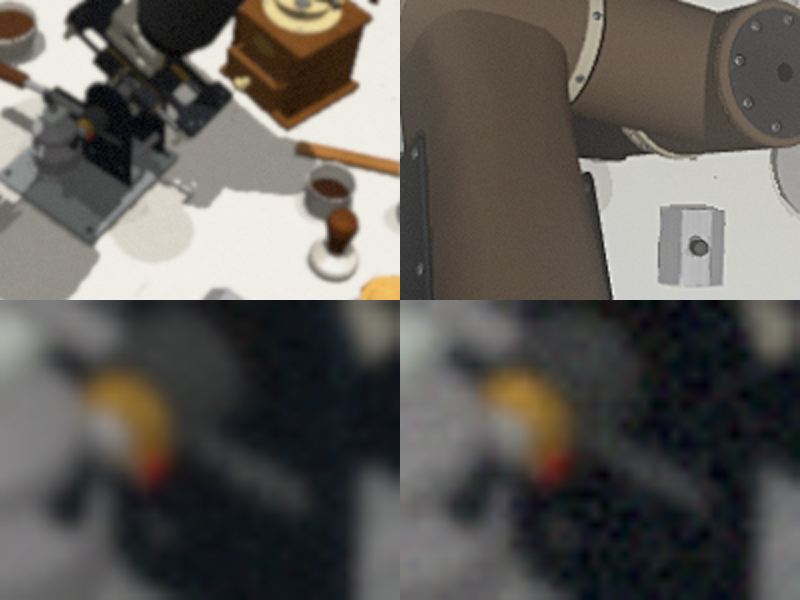

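The hood lies upright on the bench, with its knob at about (698,247) in the top crop. The pointer is hidden behind the nut and the red marker. The joint fit puts the marker at about 0.405 rad, and the held angle is 0.405.

```bash
python3 -c "
from plant import r
print(r.close_job())"
```

```text
the job is handed in; nothing more can be done
None
```

I handed the job in with the hood upright on the free bench and the gripper holding the bolt head at 0.405 rad. My camera fit put the red marker at 0.40–0.41 rad, but the brass nut hid the pointer tip in the last view, so I confirmed the alignment from the arm's angle and that fit, not by eye.

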